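Clear the shaker platform and knock its locking pin home

TASK

Get the laboratory shaker ready to run: first clear the two loose chunks of packing foam off its steel platform into the white waste tray beside it. Then pick up the mallet and, with one or more brisk blows of the mallet, strike the locking pin that still stands proud until its head is fully home on its collar; never push the lock with the gripper itself. Finally stand the mallet back on its blue silicone mat, upright on its head as you found it, let go, and leave the carton, bottle and rack on the bench where they are.

Things in the scene. Friction and masses are not known exactly. Their poses are not given: they have to be found in the camera images.
- shaker: bench shaker, bolted down: blue housing under a flat steel platform 230 mm (its x) by 240 mm (its y), 6 mm thick, top surface 85 mm above the bench and with no rim. Origin on the bench under the platform's centre. The housing is 170 mm wide in y, so the platform overhangs it by 35 mm on each y side.
- lock: the lock to be driven: a dark steel collar, 36 mm across (44 mm at its 3 mm foot) and 12 mm high, fixed on the platform at 80 mm toward +x and 70 mm to one y side of the platform's centre, with the proud pin. Origin at the collar's centre on the platform surface. A twin lock on the other y side has its pin already home.
- lock_pin (a joint): how far the proud pin is driven down, in m: 0 to 0.003 at the start, 0.016 when fully home with its head on the collar. A light spring is under it but the pin grips at about 7 N and stays where it is driven.
- pin_top (a point): centre of the top face of the proud pin's round head, 24 mm in diameter and 5 mm thick on a 14 mm shank; 33 mm above the platform at joint 0, 17 mm when home.
- mallet: 0.4 kg mallet standing on its head on the mat. Head: upright cylinder, 50 mm diameter, 80 mm high, black rubber ends, steel middle. Handle: level wood bar with flat sides, 22 mm wide, 26 mm high, running along the mallet's -x to 173 mm from the head's axis, its centre line 40 mm above the lower face. Origin at the centre of the lower (striking) face, z up along the head.
- mallet_grip (a point): point on the handle's centre line, 60 mm from the head's axis and 40 mm above the lower face: a good place to grip, across the 22 mm width.
- mat: blue silicone mat, 150 mm (x) by 130 mm (y), 4 mm thick, fixed on the bench at the other y side of the shaker from the tray. Origin at the centre of its underside.
- tray: open white plastic waste tray, fixed on the bench at one y side of the shaker: 220 mm (x) by 200 mm (y), 65 mm high, 4 mm walls; its near wall stands under the platform's edge, so what is pushed over that edge drops in. Which side it is on varies. Origin at the centre of its underside.
- tray_in (a point): centre of the tray's inner floor, 4 mm above the bench; axes as the tray.
- chunk_a: stepped chunk of stiff white packing foam on the platform, 42 x 34 x 28 mm, 14 g. Origin at its centre, 14 mm above the platform.
- chunk_b: the other chunk of white packing foam, 38 x 36 x 30 mm, 14 g. Origin at its centre, 15 mm above the platform.
- carton: dark blue kit carton, 80 x 120 x 85 mm, beyond the shaker; leave it alone. Origin under its centre.
- bottle: amber bottle, 60 mm diameter, 125 mm high, beyond the shaker; leave it alone. Origin under its centre.
- rack: orange tube rack, 75 x 120 x 59 mm, beyond the shaker; leave it alone. Origin under its centre.

How it is judged:
By the outcome, as a careful person would: the job done as asked, in the order asked, and still so for the second after the job is handed in, with the robot touching nothing.
It also fails if it takes over 61 s, if anything falls off the work surface, if the arm or the gripper's body presses on something with over 40 N, if the wrist force passes 120 N, or if a joint passes its speed limit or range.

ROBOT

A 7-joint arm with a two-finger parallel gripper is mounted at the origin on the work surface. World frame = base frame: x ahead of the robot, y to its left, z up, the work surface at z = 0. Lengths are in mm, angles in rad, forces in N, time in s.
With the tool pointing down it reaches from about 400 to 750 mm from the base axis. Payload 19.5 kg.
Tool frame: the origin (TCP) lies midway between the tips of the shut fingers; the grasp point (between the pads) lies 19 mm behind it (bot.grasp_offset is the distance from the TCP to the grasp point, in mm); z points along the fingers, y is the line along which they close (so a half turn about z gives the same grasp; the last joint's range is limited). The gripper opens to 85 mm and grips with 20 to 120 N. Pads are 22 mm wide; open, the fingers measure 114 mm over their backs; the gripper's body (76 mm by 85 mm) begins 54 mm behind the grasp point. The pads swing forward as they close: fully open they stand 13 mm farther back than shut.
Start: joints at [-1.208, 0.707, -0.028, 1.485, 0.022, 0.951, -0.075], TCP at [226.44, 528.507, 231.268] pointing down, gripper open.
Joint ranges: [-2.71, 2.71], [-0.32, 2.16], [-1.57, 1.52], [0, 2.45], [-1.46, 4.6], [0, 2.02], [-2.83, 2.83]. Speed limits (rad/s): [1.89, 1.89, 2.57, 2.57, 3.01, 3.01, 3.01].

INTERFACE

Orientations are given as a unit quaternion [w, x, y, z].
In Python, from workcell import bot gives the robot as it stands.
- The arm moves only by the tool move_arm, never from a script. Its argument "steps" is a list of rows, each a list of 3 entries, a list of its own where there are three numbers: the opening, from 0 (shut) to 1 (fully open), then the shift along the tool's x, y, z scaled (see below), then the turn about the tool's z scaled (see below). In form: [[jaw, [dx, dy, dz], yaw], ...]. A call has 1 to 10 rows; each row is the pose to reach, as a shift and turn from the pose commanded when the call began, along the tool's axes at that moment, turning the shorter way round; what a row does not reach only later rows make up. The controller multiplies each number of a shift by 50 cm and each number of a turn by 2 pi rad. A row lasts 1/8 s, in which the tool goes at most 62.5 mm and 10.7 degrees, less where a joint would pass 70% of its speed; a pose out of reach is approached as far as the arm can. A call with a number of a shift or a turn outside -1 to 1 is refused whole. A call with a gripper value outside its range is refused whole. The fingers move at their own pace and stop on an object; the grip force is fixed at half the most. Time passes only in rows, so rows that repeat a pose let the fingers close. It gives the time, the measured TCP pose, the force, the opening and the grip force at its end, in the units of the state.
- bot.observe(): the state, without advancing time (a new reading comes with each control period).
- bot.capture(name): name is "scene" or "top" or "wrist"; returns the picture (400x640x3 uint8, blue, green, red); there is no depth.
- bot.camera_params(name): a dict with "fovy" (degrees; the focal length in pixels is half the picture's height over the tangent of half this angle, whatever the lens; pixels are square), "cx", "cy" (the principal point, pixels), "R" (3x3) and "t" (3): a world point X has camera coordinates R X + t; the wrist camera has in their place "tool_from_camera" (4x4, takes a point from camera to tool coordinates, whose origin is the TCP and whose axes are the flange's). Camera axes: x right, y down, z forward; pixel columns grow to the right and rows downward; lengths in mm; the calibration is good to about 2 mm. A picture is of the moment at which its call begins: read the wrist's pose just before it. camera_params takes no time and is no camera call.
- bot.hand_in(): hands the job in; it is judged then, once.
The state is a dict: "clock": time; "joint_pos": joint angles; "qd": joint speeds; "joint_efforts": joint torques, N m; "ee_pos": TCP position; "eef_rot": TCP orientation; "ft_force": force on the tool from outside, world axes, zero at the start; "ft_torque": the same for the moment, N m; "grip_width": opening from 0.0 (shut) to 1.0 (fully open); "gripper_force": force on a finger pad.
Only numpy, scipy, OpenCV 4.12 (cv2) and the standard library are available. Lean on these libraries where they do the work, as an engineer would, in place of code of your own. Each camera call takes 0.05 s, during which the arm holds its last target. There are 200 camera calls.

## Working session

There is one attempt and no reset: what is moved stays moved. The work goes in short steps, Python scripts to look and compute and a tool call to move; the robot and the scene stay as the last step left them, time stands still between calls to the robot, and variables do not carry over. Pictures are saved under pics/ and viewed, at most 10 in all, crops included, and the job is handed in when it is done.

Besides the shell and the picture viewer there is one more tool, called after "Call:" as name(argument=value, ...), one argument or row to a line, values as JSON. move_arm: Moves the arm, as the interface text tells. Its arguments: {"type":"object","properties":{"steps":{"type":"array"}},"required":["steps"]}

```bash
mkdir -p pics
python3 - <<'E'
from workcell import bot
import cv2,numpy as np
np.set_printoptions(precision=4,suppress=True)
s=bot.observe();print({k:s[k] for k in('clock','ee_pos','eef_rot','grip_width','ft_force')})
for n in("top","scene"):
    cv2.imwrite(f"pics/{n}0.png",bot.capture(n));print(n,bot.camera_params(n))
print(bot.camera_params("wrist"))
E
```

```text
{'clock': 0.0, 'ee_pos': array([226.3196, 528.2898, 230.8204]), 'eef_rot': array([-0.0001,  0.201 ,  0.9796, -0.0005]), 'grip_width': 1.0054909145917195, 'ft_force': array([-0.0291,  0.7515,  0.8789])}
top {'fovy': 42.866936951773674, 'cx': 318.5015826655326, 'cy': 201.92657384115608, 'R': array([[ 0.02  , -0.9997,  0.0143],
       [-0.9936, -0.0214, -0.1107],
       [ 0.1109, -0.012 , -0.9938]]), 't': array([ -16.1785,  626.3292, 1094.9856])}
scene {'fovy': 42.00405219508491, 'cx': 308.719753811682, 'cy': 199.6875869126346, 'R': array([[-0.8731,  0.4872,  0.0202],
       [ 0.3205,  0.6044, -0.7294],
       [-0.3675, -0.6303, -0.6838]]), 't': array([ 527.4825, -138.4913, 1255.7449])}
{'fovy': 67.16216669115002, 'cx': 314.4526420882445, 'cy': 199.7356970114317, 'tool_from_camera': array([[   0.0011,   -0.9507,   -0.3101,   78.5321],
       [   1.    ,    0.0012,   -0.    ,   -0.7004],
       [   0.0004,   -0.3101,    0.9507, -142.9445],
       [   0.    ,    0.    ,    0.    ,    1.    ]])}
```

View pics/top0.png

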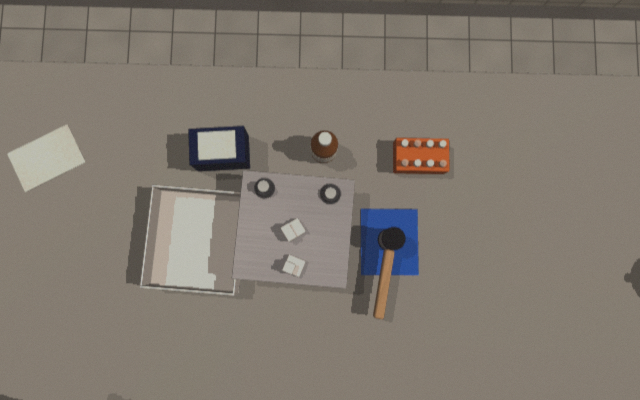

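View pics/scene0.png

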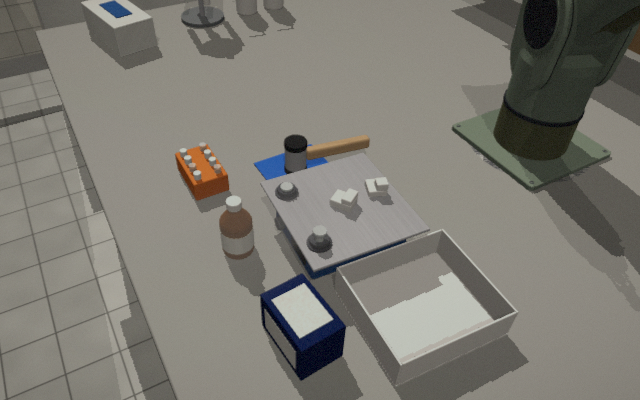

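The top view shows the tray at left (+y) around (192,240) and the platform at (294,230). The chunks are at (293,230) and (293,266). The proud lock is on the tray side at about (264,187), and the twin is at (331,194). The mallet head is at (392,238) on the mat, with its handle running to (380,316). The scene view confirms the proud pin at (319,235).

```bash
cat > h.py <<'E'
from workcell import bot
import cv2,numpy as np
from scipy.spatial.transform import Rotation as Rn
np.set_printoptions(precision=2,suppress=True)
def cam(n,s=None):
    p=bot.camera_params(n);f=200/np.tan(np.radians(p['fovy']/2))
    if n!='wrist': R=np.array(p['R']);C=-R.T@np.array(p['t']);return f,p['cx'],p['cy'],R.T,C
    T=np.array(p['tool_from_camera']);q=s['eef_rot'];Rt=Rn.from_quat([q[1],q[2],q[3],q[0]]).as_matrix()
    return f,p['cx'],p['cy'],Rt@T[:3,:3],Rt@T[:3,3]+s['ee_pos']
def ray(c,u,z):
    f,cx,cy,R,C=c;d=R@np.array([(u[0]-cx)/f,(u[1]-cy)/f,1]);return C+d*(z-C[2])/d[2]
def tri(c1,u1,c2,u2):
    A=[];b=[]
    for c,u in((c1,u1),(c2,u2)):
        f,cx,cy,R,C=c;d=R@np.array([(u[0]-cx)/f,(u[1]-cy)/f,1]);d/=np.linalg.norm(d);P=np.eye(3)-np.outer(d,d);A.append(P);b.append(P@C)
    return np.linalg.lstsq(np.vstack(A),np.hstack(b),rcond=None)[0]
def proj(c,X):
    f,cx,cy,R,C=c;p=R.T@(np.array(X)-C);return cx+f*p[0]/p[2],cy+f*p[1]/p[2]
def blobs(m,amin):
    n,l,st,ce=cv2.connectedComponentsWithStats(m.astype(np.uint8));return [(ce[i],st[i],l==i) for i in range(1,n) if st[i,4]>=amin]
E
python3 - <<'E'
from h import *
im=cv2.imread('pics/top0.png');c=cam('top');hsv=cv2.cvtColor(im,cv2.COLOR_BGR2HSV);H,S,V=cv2.split(hsv)
def roi(m,x0,y0,x1,y1):
    z=np.zeros_like(m);z[y0:y1,x0:x1]=m[y0:y1,x0:x1];return z
def rect(b,z):
    pts=np.argwhere(b[2])[:,::-1].astype(np.float32);bx=cv2.boxPoints(cv2.minAreaRect(pts));return np.array([ray(c,p,z)[:2] for p in bx])
for nm,m,z in(('white on platform',roi((V>175)&(S<30),240,172,352,288),100),('dark locks',roi(V<60,245,172,350,210),92),
  ('mat',roi((H>105)&(H<130)&(S>150),355,205,425,280),4),('handle',roi((H>5)&(H<20)&(S>100),370,250,400,325),57),('head',roi(V<45,375,225,410,252),84)):
    for b in blobs(m,20): print(nm,b[0],b[1],ray(c,b[0],z)[:2],'\n',rect(b,z).tolist() and rect(b,z))
print('platform corners',[ray(c,u,85)[:2] for u in((243,171),(354,180),(346,287),(234,278))])
cs=cam('scene')
print('pin',tri(c,(263.5,186.5),cs,(319.5,232)), 'twin',tri(c,(331,193.5),cs,(287,187)))
r=im[165:295,225:430];cv2.imwrite('pics/crop1.png',cv2.resize(r,None,fx=3.8,fy=3.8,interpolation=cv2.INTER_CUBIC))
E
```

```text
white on platform [292.84 229.27] [282 219  23  22 258] [561.03  49.72] 
 [[564.15  74.43]
 [584.55  41.26]
 [558.24  25.11]
 [537.95  58.24]]
white on platform [293.46 264.9 ] [283 256  22  20 218] [487.68  46.57] 
 [[477.61  68.96]
 [508.48  56.59]
 [495.34  23.91]
 [464.55  36.38]]
dark locks [264.37 190.35] [255 180  19  17  93] [642.22 112.06] 
 [[634.08 136.2 ]
 [665.28 129.58]
 [656.46  91.09]
 [625.31  97.83]]
dark locks [323.82 194.35] [320 185  12  18  65] [636.46 -13.36] 
 [[652.11  -1.77]
 [656.89 -19.09]
 [620.57 -28.8 ]
 [615.83 -11.54]]
mat [390.58 239.87] [ 361  209   57   66 2594] [ 547.06 -168.47] 
 [[ 615.86 -100.66]
 [ 618.59 -228.57]
 [ 471.65 -228.35]
 [ 469.19 -102.24]]
handle [383.61 284.18] [374 250  20  69 679] [ 450.03 -145.73] 
 [[ 380.61 -123.6 ]
 [ 525.62 -146.22]
 [ 522.58 -167.97]
 [ 377.62 -145.03]]
head [392.64 238.2 ] [382 228  23  21 386] [ 547.48 -160.41] 
 [[ 568.53 -137.8 ]
 [ 569.5  -184.39]
 [ 527.38 -184.44]
 [ 526.44 -138.06]]
platform corners [array([683.69, 159.45]), array([669.57, -77.27]), array([444.01, -63.36]), array([458.03, 169.93])]
pin [647.87 111.74 113.3 ] twin [637.45 -28.08  99.4 ]
```

View pics/crop1.png

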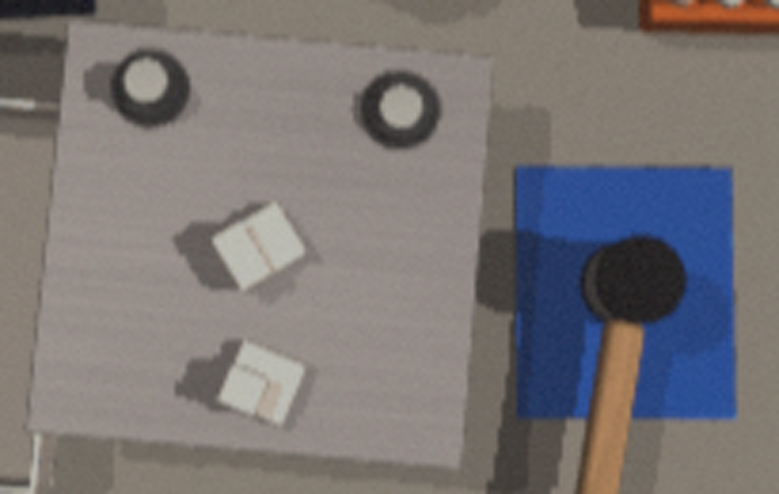

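The crop confirms two separate chunks on the platform, the raised pin at crop (147,80), the twin at (402,106), and the mallet head at (640,280) with its handle pointing toward the robot.

```bash
cat >> h.py <<'E'
def go(P0,ang0,goal,ang):
    "shift in tool axes/500, yaw/2pi; ang = world angle (deg) of tool y; tool points down"
    a=np.radians(ang0);y=np.array([np.cos(a),np.sin(a),0]);x=np.array([-np.sin(a),np.cos(a),0]);d=np.array(goal)-P0
    t=-((ang-ang0+90)%180-90)/360
    return np.round([d@x/500,d@y/500,-d[2]/500,t],4)
def pose():
    s=bot.observe();q=s['eef_rot'];R=Rn.from_quat([q[1],q[2],q[3],q[0]]).as_matrix();return s,s['ee_pos'],np.degrees(np.arctan2(R[1,1],R[0,1])),R
E
python3 - <<'E'
from h import *
c=cam('top');s,p,a,R=pose();print(p,a,s['joint_pos']);print(R)
t=np.mean([ray(c,u,65)[:2] for u in((153,188),(240,192),(236,293),(143,290))],0);print('tray',t)
A=(561,50);B=(488,47)
print(go(p,a,[*B,150],68),go(p,a,[*B,92],68))
print('B->tray',go(np.array([*B,92]),68,[*B,160],68),go(np.array([*B,92]),68,[*t,140],68))
print('tray->A',go(np.array([*t,140]),68,[*A,160],32),go(np.array([*t,140]),68,[*A,92],32))
print('A->tray',go(np.array([*A,92]),32,[*A,160],32),go(np.array([*A,92]),32,[*t,140],32))
E
```

```text
[226.36 528.31 230.9 ] 66.8041590746207 [-1.21  0.71 -0.03  1.48  0.02  0.95 -0.08]
[[-0.92  0.39 -0.  ]
 [ 0.39  0.92 -0.  ]
 [-0.   -0.   -1.  ]]
tray [535.3  263.03]
[-0.86 -0.68  0.16 -0.  ] [-0.86 -0.68  0.28 -0.  ]
B->tray [ 0.    0.   -0.14  0.  ] [ 0.07  0.44 -0.1   0.  ]
tray->A [-0.21 -0.38 -0.04  0.1 ] [-0.21 -0.38  0.1   0.1 ]
A->tray [ 0.    0.   -0.14  0.  ] [ 0.39  0.18 -0.1   0.  ]
```

Call:
move_arm(
  steps=[
    [1,[-0.86,-0.679,0.1,0],0],
    [1,[-0.86,-0.679,0.12,0],0],
  ],
)

```text
$.steps[0][1]: bad value
```

```bash
sed -i 's/precision=2/precision=4/' h.py; python3 -c "
from h import *
s,p,a,R=pose();print(s['clock'],p,a)"
```

```text
0.1 [226.363  528.3062 230.9023] 66.8041590746207
```

Call:
move_arm(
  steps=[
    [1,[-0.86,-0.679,0.13],0],
    [1,[-0.86,-0.679,0.13],0],
    [1,[-0.86,-0.679,0.13],0],
    [1,[-0.86,-0.679,0.13],0],
    [1,[-0.86,-0.679,0.13],0],
    [1,[-0.86,-0.679,0.13],0],
    [1,[-0.86,-0.679,0.13],0],
    [1,[-0.86,-0.679,0.13],0],
    [1,[-0.86,-0.679,0.13],0],
    [1,[-0.86,-0.679,0.13],0],
  ],
)

```text
clock: 1.35
ee_pos: [488.8, 43.4, 165.6]
eef_rot: [-0.0, 0.204, 0.979, -0.001]
ft_force: [-1.3, 0.6, 0.3]
grip_width: 0.999
gripper_force: 0.0
```

Call:
move_arm(
  steps=[
    [1,[0,0,0.08],0],
    [1,[0,0,0.148],0],
    [1,[0,0,0.148],0],
    [0,[0,0,0.148],0],
    [0,[0,0,0.148],0],
    [0,[0,0,0.148],0],
    [0,[0,0,0.148],0],
    [0,[0,0,0.148],0],
    [0,[0,0,0.08],0],
    [0,[0,0,0.0],0],
  ],
)

```text
clock: 2.6
ee_pos: [487.7, 47.1, 167.5]
eef_rot: [-0.0, 0.201, 0.98, -0.0]
ft_force: [-0.0, -0.7, 0.5]
grip_width: 0.425
gripper_force: 60.6
```

Call:
move_arm(
  steps=[
    [0,[0.083,0.434,0],0],
    [0,[0.083,0.434,0],0],
    [0,[0.083,0.434,0],0],
    [0,[0.083,0.434,0.08],0],
    [0,[0.083,0.434,0.12],0],
    [0,[0.083,0.434,0.12],0],
    [1,[0.083,0.434,0.12],0],
    [1,[0.083,0.434,0.12],0],
    [1,[0.083,0.434,0.12],0],
    [1,[0.083,0.434,0],0],
  ],
)

```text
clock: 3.85
ee_pos: [534.0, 262.2, 164.5]
eef_rot: [-0.002, 0.201, 0.98, -0.002]
ft_force: [0.5, 1.2, 1.0]
grip_width: 1.003
gripper_force: 0.0
```

```bash
python3 -c "
from h import *
s,p,a,R=pose();print(s['clock'],p,a,s['grip_width'])
print(go(p,a,[561,50,160],32),go(p,a,[561,50,92],32))
x=np.array([561,50,166]);print(go(x,32,[535,263,110],32))"
```

```text
3.85 [533.9518 262.1586 164.4655] 66.81192677005093 1.003182352553202
[-0.2168 -0.3687  0.0089  0.0967] [-0.2168 -0.3687  0.1449  0.0967]
[0.3888 0.1816 0.112  0.    ]
```

Call:
move_arm(
  steps=[
    [1,[-0.218,-0.37,0],0.097],
    [1,[-0.218,-0.37,0],0.097],
    [1,[-0.218,-0.37,0],0.097],
    [1,[-0.218,-0.37,0],0.097],
    [1,[-0.218,-0.37,0],0.097],
    [1,[-0.218,-0.37,0],0.097],
  ],
)

```text
clock: 4.6
ee_pos: [562.6, 50.8, 166.5]
eef_rot: [-0.0, 0.485, 0.874, 0.0]
ft_force: [0.3, 0.3, -0.0]
grip_width: 0.999
gripper_force: 0.0
```

Call:
move_arm(
  steps=[
    [1,[0,0,0.08],0],
    [1,[0,0,0.148],0],
    [1,[0,0,0.148],0],
    [0,[0,0,0.148],0],
    [0,[0,0,0.148],0],
    [0,[0,0,0.148],0],
    [0,[0,0,0.148],0],
    [0,[0,0,0.148],0],
    [0,[0,0,0.08],0],
    [0,[0,0,0.0],0],
  ],
)

```text
clock: 5.85
ee_pos: [562.4, 49.9, 167.4]
eef_rot: [-0.0, 0.486, 0.874, -0.0]
ft_force: [0.1, -0.6, 0.2]
grip_width: 0.385
gripper_force: 60.0
```

Call:
move_arm(
  steps=[
    [0,[0.389,0.182,0],0],
    [0,[0.389,0.182,0],0],
    [0,[0.389,0.182,0],0],
    [0,[0.389,0.182,0.08],0],
    [0,[0.389,0.182,0.12],0],
    [0,[0.389,0.182,0.12],0],
    [1,[0.389,0.182,0.12],0],
    [1,[0.389,0.182,0.12],0],
    [1,[0.389,0.182,0.12],0],
    [1,[0.389,0.182,0],0],
  ],
)

```text
clock: 7.1
ee_pos: [535.8, 262.4, 164.4]
eef_rot: [-0.002, 0.486, 0.874, -0.003]
ft_force: [1.0, 0.8, 1.6]
grip_width: 0.998
gripper_force: 0.0
```

```bash
python3 -c "
from h import *
s,p,a,R=pose();print(s['clock'],p,a,s['grip_width'],s['joint_pos'])
cv2.imwrite('pics/top1.png',bot.capture('top'))
print(go(p,a,[488.2,-151.7,200],81.1))"
```

```text
7.1 [535.7871 262.4267 164.4116] 31.882030963196573 0.9984870600788981 [-0.5423  0.8251  0.0692  1.4811 -0.0681  0.8438  0.1067]
[-0.653  -0.5183 -0.0712 -0.1367]
```

View pics/top1.png

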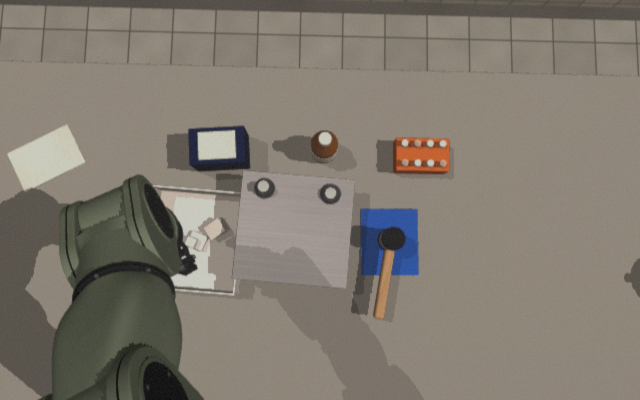

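Both chunks are in the tray, at (197,239) and (214,230), and the platform is clear. Next is the mallet.

Call:
move_arm(
  steps=[
    [1,[-0.653,-0.518,-0.07],-0.137],
    [1,[-0.653,-0.518,-0.07],-0.137],
    [1,[-0.653,-0.518,-0.07],-0.137],
    [1,[-0.653,-0.518,-0.07],-0.137],
    [1,[-0.653,-0.518,-0.07],-0.137],
    [1,[-0.653,-0.518,-0.07],-0.137],
    [1,[-0.653,-0.518,-0.07],-0.137],
    [1,[-0.653,-0.518,-0.07],-0.137],
    [1,[-0.653,-0.518,-0.07],-0.137],
    [1,[-0.653,-0.518,-0.07],-0.137],
  ],
)

```text
clock: 8.4
ee_pos: [490.0, -149.8, 201.4]
eef_rot: [0.0, 0.076, 0.997, 0.0]
ft_force: [-0.0, 0.2, 0.3]
grip_width: 0.997
gripper_force: 0.0
```

```bash
python3 -c "
from h import *
s,p,a,R=pose();print(s['clock'],p,a,s['joint_pos'])
im=bot.capture('wrist');cv2.imwrite('pics/w1.png',im);c=cam('wrist',s)
H,S,V=cv2.split(cv2.cvtColor(im,cv2.COLOR_BGR2HSV))
for b in blobs((H>5)&(H<20)&(S>90),300):
    q=np.argwhere(b[2])[:,::-1].astype(np.float32);bx=cv2.boxPoints(cv2.minAreaRect(q));print(b[0],b[1],[ray(c,u,57)[:2] for u in bx])
for b in blobs(V<45,800): print('dark',b[0],b[1],ray(c,b[0],84))
"
```

```text
8.4 [ 489.95   -149.7611  201.4172] 81.30202758874043 [ 0.3949  0.6639 -0.2887  1.7486  0.2556  0.7659  1.398 ]
[308.7709 137.2282] [ 298   63   23  156 3247] [array([ 378.163 , -148.2806]), array([ 381.0499, -129.2707]), array([ 524.889 , -150.2706]), array([ 521.5112, -172.535 ])]
[276.0175 345.1262] [ 227  325   98   47 2687] [array([ 656.0457, -284.1849]), array([ 652.3862, -169.2001]), array([ 705.2148, -170.292 ]), array([ 710.0816, -290.7649])]
[476.4525 388.0848] [462 373  26  27 495] [array([797.95  ,  -6.5882]), array([754.1615,   2.3853]), array([767.9133,  29.2796]), array([812.5799,  21.2424])]
dark [309.0561 248.8464] [ 285  225   47   48 1693] [ 544.1493 -164.1709   84.    ]
dark [331.6893 356.8217] [   19   258   621   142 39362] [ 677.6493 -160.1037   84.    ]
```

View pics/w1.png

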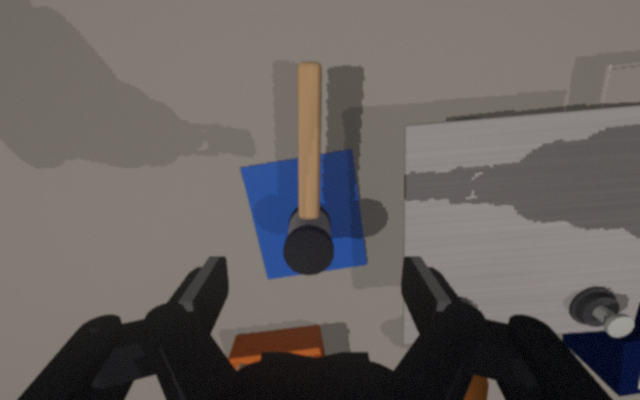

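The wrist view shows the handle between (309,63) and (309,215) and the head top at (309,249). This agrees with the top view to within 3 mm.

Call:
move_arm(
  steps=[
    [1,[0.001,-0.005,0.12],0],
    [1,[0.001,-0.005,0.24],0],
    [1,[0.001,-0.005,0.31],0],
    [1,[0.001,-0.005,0.352],0],
    [1,[0.001,-0.005,0.352],0],
    [1,[0.001,-0.005,0.352],0],
  ],
)

```text
clock: 9.2
ee_pos: [489.3, -153.1, 26.2]
eef_rot: [0.0, 0.076, 0.997, -0.0]
ft_force: [0.3, -0.4, 0.4]
grip_width: 0.998
gripper_force: 0.0
```

Call:
move_arm(
  steps=[
    [0,[0,0,0],0],
    [0,[0,0,0],0],
    [0,[0,0,0],0],
    [0,[0,0,0],0],
    [0,[0,0,0],0],
    [0,[0,0,0],0],
    [0,[0,0,0],0],
    [0,[0,0,0],0],
  ],
)

```text
clock: 10.2
ee_pos: [488.8, -153.4, 25.5]
eef_rot: [0.0, 0.077, 0.997, -0.0]
ft_force: [-1.5, -0.7, 6.4]
grip_width: 0.246
gripper_force: 59.3
```

Call:
move_arm(
  steps=[
    [0,[0,0,-0.02],0],
    [0,[0,0,-0.1],0],
    [0,[0,0,-0.2],0],
    [0,[0,0,-0.3],0],
    [0,[0,0,-0.36],0],
    [0,[0,0,-0.36],0],
    [0,[0,0,-0.36],0],
  ],
)

```text
clock: 11.08
ee_pos: [488.3, -153.3, 204.5]
eef_rot: [-0.001, 0.077, 0.997, 0.0]
ft_force: [0.1, 0.8, -4.7]
grip_width: 0.247
gripper_force: 60.0
```

```bash
python3 -c "
from h import *
s,p,a,R=pose();print(s['clock'],p,a,s['ft_force'],s['ft_torque'],s['grip_width'])
g0=np.array([488.8,-153.4,25.5]);print(go(g0,a,[590.8,120.8,25.5],a))
im=bot.capture('scene');cv2.imwrite('pics/s1.png',cv2.resize(im[60:260,180:480],None,fx=2.5,fy=2.5))"
```

```text
11.075 [ 488.2555 -153.2661  204.526 ] 81.20436531708926 [ 0.0903  0.7539 -4.6921] [0.0597 0.2083 0.0026] 0.24707685690581457
[-0.1177  0.5731 -0.     -0.    ]
```

View pics/s1.png

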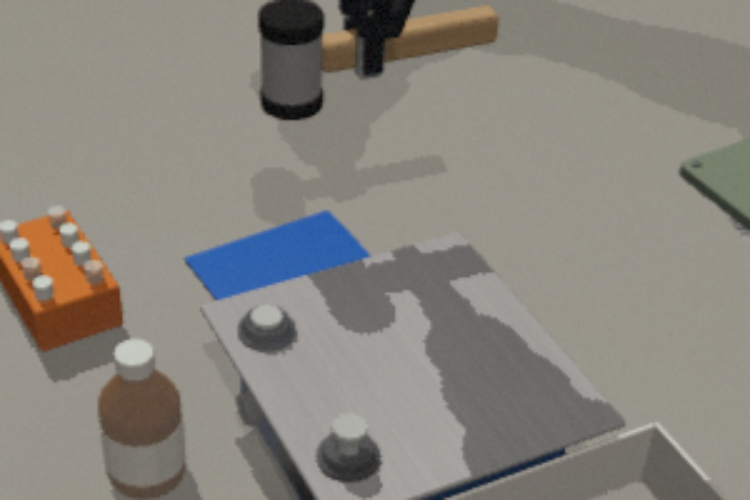

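The mallet is held level, with its head at crop (291,60), and the pin still stands proud at crop (350,425). Moving over the pin.

Call:
move_arm(
  steps=[
    [0,[-0.118,0.573,0],0],
    [0,[-0.118,0.573,0],0],
    [0,[-0.118,0.573,0],0],
    [0,[-0.118,0.573,0],0],
    [0,[-0.118,0.573,0],0],
    [0,[-0.118,0.573,0],0],
    [0,[-0.118,0.573,0],0],
    [0,[-0.118,0.573,0],0],
  ],
)

```text
clock: 12.12
ee_pos: [590.8, 119.7, 204.9]
eef_rot: [-0.0, 0.077, 0.997, -0.0]
ft_force: [-0.8, 0.6, -3.7]
grip_width: 0.245
gripper_force: 60.3
```

```bash
python3 -c "
from h import *
s,p,a,R=pose();print(s['clock'],p,a,s['joint_pos'])
im=bot.capture('scene');t=bot.capture('top');cs=cam('scene');print(proj(cs,[648,112,118]),proj(cs,[648,112,p[2]-21.5]))
a=cv2.resize(im[150:270,250:400],None,fx=3.5,fy=3.5);b=cv2.resize(t[140:260,200:330],None,fx=3.5,fy=3.5);cv2.imwrite('pics/s2.png',np.hstack([a,b])[:,:800]);print(a.shape)"
```

```text
12.125 [590.7701 119.7276 204.9234] 81.13528544538386 [-0.1341  0.7867 -0.2511  1.408   0.2148  0.9746  0.9807]
(np.float64(319.9593031103007), np.float64(230.23539976742472)) (np.float64(321.40801622088145), np.float64(201.64064876571894))
(420, 525, 3)
```

View pics/s2.png

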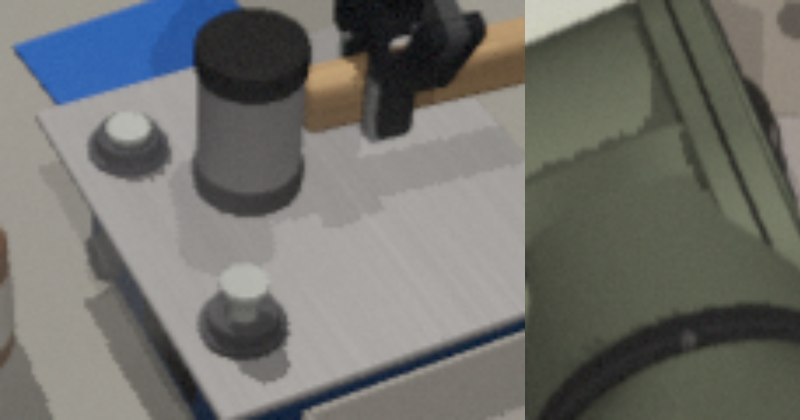

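The lower face hangs directly above the pin: face centre at crop (248,187), pin top at (243,283). First blow, aimed just above the home height.

Call:
move_arm(
  steps=[
    [0,[0,0,0.05],0],
    [0,[0,0,0.16],0],
    [0,[0,0,0.16],0],
  ],
)

```text
clock: 12.6
ee_pos: [589.8, 120.1, 123.3]
eef_rot: [-0.002, 0.077, 0.997, -0.001]
ft_force: [-0.1, -0.9, -3.4]
grip_width: 0.245
gripper_force: 61.7
```

Call:
move_arm(
  steps=[
    [0,[0,0,-0.08],0],
    [0,[0,0,-0.16],0],
    [0,[0,0,-0.16],0],
    [0,[0,0,-0.16],0],
  ],
)

```text
clock: 13.1
ee_pos: [590.7, 120.5, 205.8]
eef_rot: [-0.0, 0.077, 0.997, -0.0]
ft_force: [0.6, -0.8, -3.7]
grip_width: 0.245
gripper_force: 61.8
```

```bash
python3 -c "
from h import *
s,p,a,R=pose();print(s['clock'],p,a,s['ft_force'],s['ft_torque'])
im=bot.capture('scene');cs=cam('scene')
for h in (17,19,21,25,33):print(h,proj(cs,[648,112,85+h]),proj(cs,[637.4,-28,85+h]))
cv2.imwrite('pics/s3.png',cv2.resize(im[150:260,250:380],None,fx=5,fy=5,interpolation=cv2.INTER_CUBIC))
g=im.min(2)
for r in((270,170,305,205),(300,215,340,250)):
    m=np.zeros_like(g);m[r[1]:r[3],r[0]:r[2]]=g[r[1]:r[3],r[0]:r[2]]>165
    for b in blobs(m,15):print(b[0],b[1])"
```

```text
13.1 [590.7209 120.5336 205.8378] 81.19144057594406 [ 0.6185 -0.8397 -3.7127] [-0.0565  0.2324 -0.021 ]
17 (np.float64(319.6274926890195), np.float64(236.78468568677678)) (np.float64(286.90733919611324), np.float64(185.95584401210365))
19 (np.float64(319.6685156345698), np.float64(235.97497332564683)) (np.float64(286.8982280469322), np.float64(185.1513888485073))
21 (np.float64(319.70966689525176), np.float64(235.1627282758768)) (np.float64(286.8890911155654), np.float64(184.34465728572786))
25 (np.float64(319.7923567776977), np.float64(233.53059242949516)) (np.float64(286.8707394672905), np.float64(182.7243262032299))
33 (np.float64(319.9593031103007), np.float64(230.23539976742472)) (np.float64(286.8337219206116), np.float64(179.45591779744302))
[286.1739 185.5072] [281 182  11   8  69]
[319.3889 236.0556] [314 232  12   9  90]
```

View pics/s3.png

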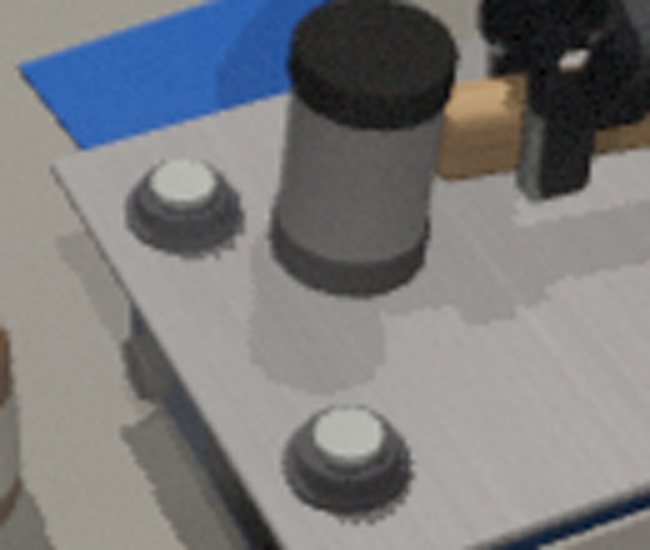

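The pin now sits about level with its twin: top at crop (348,437), twin at (183,183). I'll strike again slightly deeper to make sure, and read the force.

Call:
move_arm(
  steps=[
    [0,[0,0,0.08],0],
    [0,[0,0,0.165],0],
    [0,[0,0,0.165],0],
  ],
)

```text
clock: 13.52
ee_pos: [589.6, 120.5, 120.6]
eef_rot: [-0.002, 0.077, 0.997, -0.001]
ft_force: [0.0, -0.5, -3.4]
grip_width: 0.249
gripper_force: 62.7
```

```bash
python3 -c "
from h import *
s,p,a,R=pose();print(s['clock'],p,a,s['ft_force'],s['ft_torque'],s['qd'])
im=bot.capture('scene');s=bot.observe();print(s['ee_pos'],s['ft_force'],s['ft_torque'])
cv2.imwrite('pics/s4.png',cv2.resize(im[150:260,250:380],None,fx=5,fy=5,interpolation=cv2.INTER_CUBIC))"
```

```text
13.525 [589.6447 120.4759 120.6255] 81.22058747583428 [ 0.0005 -0.4816 -3.4349] [0.1015 0.1635 0.0345] [ 0.0036 -0.0655 -0.0135 -0.0493 -0.0123  0.058   0.0095]
[590.5093 120.7407 122.5731] [ 0.6914  0.4627 -4.0701] [ 0.0463  0.2207 -0.0349]
```

View pics/s4.png

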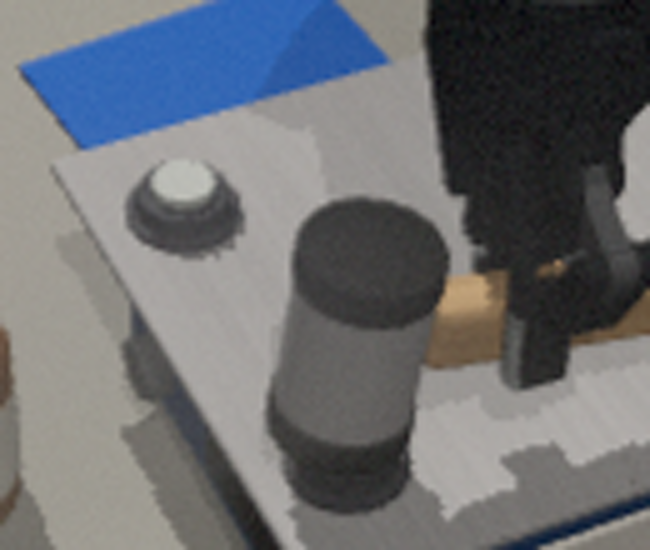

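The head is on the pin and the mallet has pivoted a few degrees in the grip, so the contact was firm. Lifting to check the pin.

Call:
move_arm(
  steps=[
    [0,[0,0,-0.08],0],
    [0,[0,0,-0.165],0],
    [0,[0,0,-0.165],0],
    [0,[0,0,-0.165],0],
    [0,[0,0,-0.165],0],
  ],
)

```text
clock: 14.2
ee_pos: [590.6, 120.7, 204.7]
eef_rot: [-0.001, 0.077, 0.997, -0.0]
ft_force: [0.3, 0.8, -3.9]
grip_width: 0.246
gripper_force: 62.8
```

```bash
python3 -c "
from h import *
s,p,a,R=pose();print(s['clock'],p,a,s['ft_force'],s['ft_torque'])
ims=[bot.capture('scene') for _ in range(4)];g=np.mean(ims,0).min(2)
cv2.imwrite('pics/s5.png',cv2.resize(ims[0][150:260,250:380],None,fx=5,fy=5,interpolation=cv2.INTER_CUBIC))
i0=cv2.imread('pics/scene0.png').min(2)
for nm,G in(('now',g),('start',i0)):
  for r in((270,170,305,200),(300,215,340,250)):
    w=np.clip(G[r[1]:r[3],r[0]:r[2]].astype(float)-150,0,40);w=w*(cv2.dilate((w>25).astype(np.uint8),np.ones((3,3)))>0)
    m=(G>165).astype(np.uint8);m2=np.zeros_like(m);m2[r[1]:r[3],r[0]:r[2]]=m[r[1]:r[3],r[0]:r[2]]
    b=max(blobs(m2,15),key=lambda b:b[1][4]);print(nm,b[0],b[1])
"
```

```text
14.2 [590.5654 120.6975 204.6522] 81.20830497754713 [ 0.2861  0.7538 -3.9371] [0.0139 0.2789 0.023 ]
now [286.1143 185.4714] [281 182  11   8  70]
now [319.4505 236.033 ] [314 232  12   9  91]
start [287.0769 185.6667] [282 183  10   7  39]Traceback (most recent call last):
  File "<string>", line 11, in <module>
    b=max(blobs(m2,15),key=lambda b:b[1][4]);print(nm,b[0],b[1])
ValueError: max() iterable argument is empty
```

View pics/s5.png

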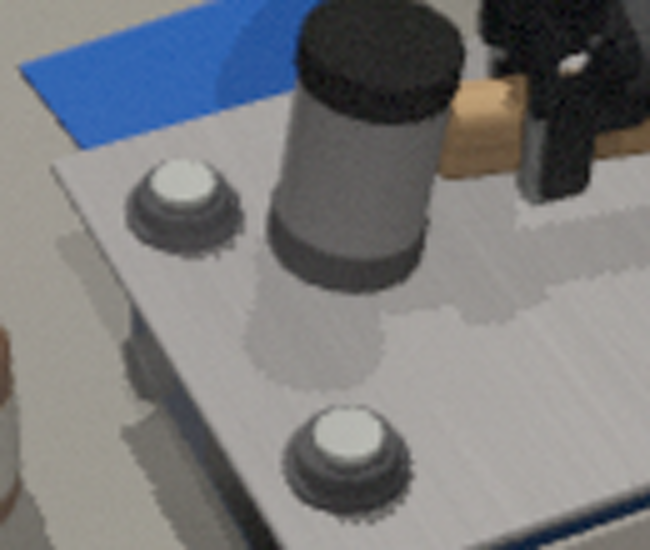

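The pin top did not move between the two blows: (319.4,236.0) both times. The mallet has pivoted about 9° in the grip, which raises its face, so I'll do one deeper blow to be sure the pin is home and read the force.

Call:
move_arm(
  steps=[
    [0,[0,0,0.08],0],
    [0,[0,0,0.178],0],
    [0,[0,0,0.178],0],
    [0,[0,0,0.178],0],
  ],
)

```text
clock: 14.9
ee_pos: [591.5, 121.0, 117.7]
eef_rot: [0.001, 0.077, 0.997, 0.0]
ft_force: [0.7, 0.7, -4.1]
grip_width: 0.25
gripper_force: 66.2
```

Call:
move_arm(
  steps=[
    [0,[0,0,-0.08],0],
    [0,[0,0,-0.178],0],
    [0,[0,0,-0.178],0],
    [0,[0,0,-0.178],0],
    [0,[0,0,-0.178],0],
  ],
)

```text
clock: 15.52
ee_pos: [590.6, 120.7, 204.7]
eef_rot: [-0.001, 0.077, 0.997, -0.0]
ft_force: [1.0, 1.1, -4.1]
grip_width: 0.247
gripper_force: 66.3
```

```bash
python3 -c "
from h import *
s,p,a,R=pose();print(s['clock'],p,a,s['ft_force'],s['ft_torque'])
im=np.mean([bot.capture('scene') for _ in range(4)],0);g=im.min(2);cv2.imwrite('pics/s6.png',im)
for r in((270,170,305,200),(300,215,340,250)):
    m2=np.zeros((400,640),np.uint8);m2[r[1]:r[3],r[0]:r[2]]=g[r[1]:r[3],r[0]:r[2]]>165
    b=max(blobs(m2,15),key=lambda b:b[1][4]);print(b[0],b[1]);c=int(round(b[0][0]))
    print(g[int(b[0][1])-8:int(b[0][1])+20,c-1:c+2].mean(1).round().astype(int))
"
```

```text
15.525 [590.5918 120.717  204.6599] 81.21293455987532 [ 1.0228  1.1074 -4.1031] [0.0441 0.2083 0.0464]
[286.1739 185.5072] [281 182  11   8  69]
[160 159 159 158 161 176 178 178 178 178 177 177 176 123  98  75  81  72
  66  66  67  71  72  86 124 152 157 157]
[319.4505 236.033 ] [314 232  12   9  91]
[158 158 159 145 170 175 175 175 176 175 175 175 176 142 107  74  62  72
  56  51  48  49  53  50  59 102 131 159][ WARN:0@2.840] global loadsave.cpp:1063 imwrite_ Unsupported depth image for selected encoder is fallbacked to CV_8U.
```

The disc-to-collar profile matches the twin's once scaled for distance (12.1 px against an expected 12.15), and the pin top hasn't moved over the last two blows. The pin is home, so the mallet goes back to the mat.

Call:
move_arm(
  steps=[
    [0,[0.118,-0.573,0],0],
    [0,[0.118,-0.573,0],0],
    [0,[0.118,-0.573,0],0],
    [0,[0.118,-0.573,0],0],
    [0,[0.118,-0.573,0],0],
    [0,[0.118,-0.573,0],0],
    [0,[0.118,-0.573,0],0],
    [0,[0.118,-0.573,0],0],
  ],
)

```text
clock: 16.73
ee_pos: [489.2, -152.3, 205.3]
eef_rot: [0.0, 0.076, 0.997, 0.0]
ft_force: [0.0, -0.8, -3.9]
grip_width: 0.246
gripper_force: 66.2
```

Call:
move_arm(
  steps=[
    [0,[0,0,0.1],0],
    [0,[0,0,0.2],0],
    [0,[0,0,0.28],0],
    [0,[0,0,0.33],0],
    [0,[0,0,0.35],0],
    [0,[0,0,0.354],0],
    [0,[0,0,0.354],0],
    [0,[0,0,0.354],0],
  ],
)

```text
clock: 17.73
ee_pos: [489.2, -153.4, 29.1]
eef_rot: [0.001, 0.077, 0.997, -0.0]
ft_force: [-0.3, -1.2, -4.9]
grip_width: 0.25
gripper_force: 66.1
```

```bash
python3 -c "
from h import *
s,p,a,R=pose();print(s['clock'],p,a,s['ft_force'],s['ft_torque'])
im=bot.capture('scene');cs=cam('scene');H,S,V=cv2.split(cv2.cvtColor(im,cv2.COLOR_BGR2HSV))
R,C=cs[3],cs[4]
# intersect rays with vertical plane through the handle axis, fit slope
d=np.array([.988,-.155,0]);n=np.cross(d,[0,0,1.]);o=p
for b in blobs((H>5)&(H<20)&(S>100)&(np.arange(640)[None]>280)&(np.arange(640)[None]<400)&(np.arange(400)[:,None]<200)&(np.arange(400)[:,None]>110),40):
    q=[]
    for c in range(b[1][0]+1,b[1][0]+b[1][2]-1,3):
        rows=np.nonzero(b[2][:,c])[0]
        for rr in(rows[0],rows[-1]):
            v=R@np.array([(c-cs[1])/cs[0],(rr-cs[2])/cs[0],1]);X=C+v*((o-C)@n)/(v@n);q.append([(X-o)@d,X[2],rr==rows[0]])
    q=np.array(q);print(b[0],b[1])
    for k in(0,1):
        z=q[q[:,2]==k];f=np.polyfit(z[:,0],z[:,1],1);print('edge',k,f,np.degrees(np.arctan(f[0])),z[:,0].min(),z[:,0].max())
"
```

```text
17.725 [ 489.2127 -153.4369   29.094 ] 81.20000512028463 [-0.2597 -1.1587 -4.9457] [0.0455 0.2286 0.011 ]
[313.6696 149.3652] [308 142  12  14 115]
edge 0 [ 0.1362 37.2388] 7.753525568907828 6.466349116644229 27.584502745165846
edge 1 [-0.386  73.2291] -21.104630953914203 7.514512099116567 28.005328163090688
[348.2692 149.625 ] [329 144  39  11 312]
edge 0 [ 0.1721 32.3128] 9.764519555855044 -112.28793426440616 -22.464326912762914
edge 1 [ 0.1525 51.9892] 8.668681644683844 -110.43745310126205 -21.876223330822
```

The handle is tilted about 9°. Lowering slowly until it touches.

Call:
move_arm(
  steps=[
    [0,[0,0,0.008],0],
    [0,[0,0,0.014],0],
    [0,[0,0,0.014],0],
    [0,[0,0,0.014],0],
  ],
)

```text
clock: 18.27
ee_pos: [488.8, -153.3, 21.3]
eef_rot: [-0.0, 0.077, 0.997, -0.0]
ft_force: [-0.4, -0.2, -3.5]
grip_width: 0.246
gripper_force: 66.2
```

Call:
move_arm(
  steps=[
    [0,[0,0,0.003],0],
    [0,[0,0,0.003],0],
    [0,[0,0,0.003],0],
  ],
)

```text
clock: 18.65
ee_pos: [488.8, -153.3, 19.8]
eef_rot: [-0.0, 0.077, 0.997, -0.0]
ft_force: [0.1, -0.3, -4.7]
grip_width: 0.247
gripper_force: 66.2
```

Call:
move_arm(
  steps=[
    [0,[0,0,0.003],0],
    [0,[0,0,0.003],0],
    [0,[0,0,0.003],0],
  ],
)

```text
clock: 19.02
ee_pos: [489.0, -153.3, 18.4]
eef_rot: [0.0, 0.077, 0.997, -0.0]
ft_force: [1.0, -0.4, -0.3]
grip_width: 0.249
gripper_force: 66.7
```

Call:
move_arm(
  steps=[
    [0.28,[0,0,0],0],
    [0.31,[0,0,0],0],
    [0.35,[0,0,0],0],
    [0.4,[0,0,0],0],
    [0.6,[0,0,0],0],
    [1,[0,0,0],0],
    [1,[0,0,0],0],
    [1,[0,0,0],0],
  ],
)

```text
clock: 20.02
ee_pos: [488.8, -153.3, 18.3]
eef_rot: [-0.0, 0.077, 0.997, -0.0]
ft_force: [0.3, 0.4, 0.2]
grip_width: 0.998
gripper_force: 0.0
```

```bash
cat > tilt.py <<'E'
from h import *
s,p,a,R=pose();print(s['clock'],p,s['ft_force'],s['grip_width'])
im=bot.capture('scene');cs=cam('scene');H,S,V=cv2.split(cv2.cvtColor(im,cv2.COLOR_BGR2HSV));X,Y=np.meshgrid(range(640),range(400))
R,C=cs[3],cs[4];d=np.array([.988,-.155,0]);n=np.cross(d,[0,0,1.]);o=np.array([488.8,-153.3,0])
for b in blobs((H>5)&(H<20)&(S>100)&(X>280)&(X<400)&(Y<200)&(Y>110),40):
    q=[]
    for c in range(b[1][0]+2,b[1][0]+b[1][2]-2,2):
        rr=np.nonzero(b[2][:,c])[0][-1]
        v=R@np.array([(c-cs[1])/cs[0],(rr-cs[2])/cs[0],1]);P=C+v*((o-C)@n)/(v@n);q.append([(P-o)@d,P[2]])
    q=np.array(q);f=np.polyfit(*q.T,1);print('lower edge',f,np.degrees(np.arctan(f[0])),q[:,0].min(),q[:,0].max())
E
python3 tilt.py
```

```text
20.025 [ 488.8215 -153.3228   18.3333] [0.3404 0.4038 0.2295] 0.9981700983664507
lower edge [-0.019  27.1502] -1.085785209052726 -102.60351784613452 -53.554391852883604
lower edge [-0.0112 28.6232] -0.6422941299560071 -2.9414853175561078 34.73956103405742
```

The mallet is level again. Retracting straight up and away, then a numeric check from the top view.

Call:
move_arm(
  steps=[
    [1,[0,0,-0.1],0],
    [1,[0,0,-0.22],0],
    [1,[0,0,-0.34],0],
    [1,[0,0,-0.4],0],
    [1,[0.2,0,-0.4],0],
    [1,[0.2,-0.3,-0.4],0],
    [1,[0.2,-0.5,-0.4],0],
    [1,[0.2,-0.5,-0.4],0],
    [1,[0.2,-0.5,-0.4],0],
    [1,[0.2,-0.5,-0.4],0],
  ],
)

```text
clock: 21.32
ee_pos: [349.3, -388.7, 217.8]
eef_rot: [-0.001, 0.08, 0.997, -0.0]
ft_force: [0.2, 0.4, -0.4]
grip_width: 0.998
gripper_force: 0.0
```

```bash
python3 tilt.py
python3 - <<'E'
from h import *
im=bot.capture('top');i0=cv2.imread('pics/top0.png');c=cam('top');X,Y=np.meshgrid(range(640),range(400))
for nm,I in(('start',i0),('now',im)):
    H,S,V=cv2.split(cv2.cvtColor(I,cv2.COLOR_BGR2HSV))
    for k,m in(('head',(V<45)&(X>365)&(X<415)&(Y>215)&(Y<260)),('handle',(H>5)&(H<20)&(S>100)&(X>365)&(X<405)&(Y>250)&(Y<330)),('carton',(V<60)&(S>90)&(X>180)&(X<255)&(Y>120)&(Y<175)),('rack',(H<12)&(S>180)&(X>385)&(X<460)&(Y>130)&(Y<180)),('plat white',(V>175)&(S<30)&(X>245)&(X<350)&(Y>172)&(Y<285))):
        print(nm,k,[(b[0].round(1),b[1][4]) for b in blobs(m,25)])
E
```

```text
21.325 [ 349.3288 -388.7215  217.766 ] [ 0.2376  0.4387 -0.3618] 0.9984154132889147
lower edge [-0.0026 28.3981] -0.15145201009995554 -105.15581989230428 34.73956103405742
start head [(array([392.6, 238.2]), np.int32(386))]
start handle [(array([383.6, 284.6]), np.int32(671))]
start carton [(array([240.5, 137.9]), np.int32(126)), (array([207. , 151.5]), np.int32(301))]
start rack [(array([421.6, 156.6]), np.int32(953))]
start plat white [(array([292.8, 229.3]), np.int32(258)), (array([293.5, 264.9]), np.int32(218))]
now head [(array([391.9, 235.2]), np.int32(376))]
now handle [(array([383. , 283.4]), np.int32(635))]
now carton []
now rack [(array([421.9, 157. ]), np.int32(909))]
now plat white []
```

Run:
```python
from h import *
im=bot.capture('top');i0=cv2.imread('pics/top0.png')
s=np.s_[115:180,180:260];print(cv2.absdiff(im,i0)[s].mean(),cv2.absdiff(im,i0)[s].max(),im[160,200],i0[160,200],im[145,215],i0[145,215])
X,Y=np.meshgrid(range(640),range(400))
for I in(i0,im):
    m=(I.max(2)<85)&(X>180)&(X<255)&(Y>120)&(Y<175);print([(b[0].round(1),b[1]) for b in blobs(m,60)])
    m=(I.min(2)>140)&(X>190)&(X<240)&(Y>125)&(Y<165);print([(b[0].round(1),b[1]) for b in blobs(m,60)])
    m=(I.min(2)>155)&(X>165)&(X<352)&(Y>172)&(Y<285);print([(b[0].round(1),b[1][4]) for b in blobs(m,15)])
```

```text
3.759358974358974 15 [91 84 82] [92 84 84] [174 190 188] [169 184 183]
[(array([220. , 151.2]), array([ 187,  126,   63,   46, 1492], dtype=int32))]
[(array([216.3, 144.6]), array([198, 131,  38,  28, 995], dtype=int32))]
[(array([190.2, 242. ]), np.int32(3647)), (array([292.7, 229.3]), np.int32(280)), (array([293.6, 265.1]), np.int32(260))]
[(array([220.3, 151.2]), array([ 188,  126,   62,   46, 1469], dtype=int32))]
[(array([216.2, 144.6]), array([ 198,  131,   38,   29, 1010], dtype=int32))]
[(array([263.7, 187.9]), np.int32(41)), (array([330.1, 194.1]), np.int32(35)), (array([187.7, 239.9]), np.int32(3677)), (array([217.4, 226.4]), np.int32(30))]
```

The carton is where it was, the platform is clear, the pin is home, and the mallet is upright on its mat. Handing in.

```bash
python3 -c "
from workcell import bot
print(bot.hand_in())"
```

```text
the job is handed in; nothing more can be done
None
```

The job is handed in at about 21 s: both foam chunks are in the tray, three mallet blows left the pin level with its home twin, and the mallet stands upright on its mat about 6 mm from where it was; the carton and rack have not moved, and the arm never went near the bottle, whose position I did not re-measure.

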